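# Drift two bolt holes into line on the frame cradle and fit the bolt

## Robot

A 6-joint arm with a two-finger parallel gripper is mounted at the origin on the work surface. World frame = base frame: x ahead of the robot, y to its left, z up, the work surface at z = 0. Lengths are in m, angles in rad, forces in N, time in s.
With the tool pointing down it reaches from about 0.3 to 0.775 m from the base axis. Payload 14.6 kg.
Tool frame: the origin (TCP) lies at the centre of the arm's flange, where the gripper is bolted on; the fingertips stand 199 mm ahead of it and the grasp point (between the pads) lies 180 mm ahead of it; z points along the fingers, y is the line along which they close (so a half turn about z gives the same grasp; the last joint's range is limited). The gripper opens to 94 mm and grips with 3 to 60 N. Pads are 16 mm wide; open, the fingers measure 119 mm over their backs; the gripper's body (75 mm by 177 mm) begins 78 mm behind the grasp point.
Start: joints at [1.07, 0.3, 1.521, -0, 1.321, -0.067], TCP at [0.231, 0.499, 0.405] pointing down, gripper open.
Joint ranges: [-3.03, 3.03], [-0.79, 2.21], [0.23, 2.52], [-1.04, 4.18], [0, 3.07], [-2.55, 2.55]. Speed limits (rad/s): [2.22, 2.22, 2.57, 3.14, 3.14, 3.14].

## Interface

Orientations are given as [roll, pitch, yaw] about the fixed x, y, z axes, in that order (R = Rz(yaw) Ry(pitch) Rx(roll)).
In Python, from station import ctrl gives the robot as it stands. The module is installed in compiled form; this text tells all that it offers.
- The arm moves only by the tool servo_tool, never from a script. Its argument "motion" is a list of rows, each a list of 5 numbers: the closure, from 0 (fully open) to 1 (shut), then the shift along the world's x, y, z in cm, then the turn about the world's z in degrees. A call has 1 to 20 rows; each row is the pose to reach, as a shift and turn from the pose commanded when the call began; what a row does not reach only later rows make up. A row lasts 1/8 s, in which the tool goes at most 62.5 mm and 10.7 degrees, less where a joint would pass 70% of its speed; a pose out of reach is approached as far as the arm can. A call with a gripper value outside its range is refused whole. The fingers move at their own pace and stop on an object; "squeeze" is the grip in N (left out, the last holds). Time passes only in rows, so rows that repeat a pose let the fingers close. It gives the time, the measured TCP pose, the force, the opening and the grip force at its end, in the units of the state.
- ctrl.get_obs(): the state, without advancing time (a new reading comes with each control period).
- ctrl.camera(name): name is "scene" or "top" or "wrist"; returns a dict with "image" (384x512x3 uint8, red, green, blue), "fx", "fy", "cx", "cy" (pixels), "dist" ([k1, k2, p1, p2, k3] as OpenCV has them; the pictures are not rectified), "camera_from_world" (4x4, takes a point from world to camera coordinates); the wrist camera has in their place "hand_eye" (4x4, takes a point from camera to tool coordinates, whose origin is the TCP and whose axes are the flange's). Camera axes: x right, y up, looking along -z (the intrinsics and any distortion apply to the point x, -y, -z); pixel columns grow to the right and rows downward; lengths in m; the calibration is good to about 2 mm. A picture is of the moment at which its call begins: read the wrist's pose just before it. There is no depth.
- ctrl.hand_in(): hands the job in; it is judged then, once.
The state is a dict: "time_s": time; "qpos": joint angles; "joint_vel": joint speeds; "tau": joint torques, N m; "ee_pos": TCP position; "eef_rot": TCP orientation; "force": force on the tool from outside, world axes, zero at the start; "moment": the same for the moment, N m; "grip_width": finger opening in m; "grip_force": force on a finger pad.
Only numpy, scipy, OpenCV 4.12 (cv2) and the standard library are available. Lean on these libraries where they do the work, as an engineer would, in place of code of your own. Each camera call takes 0.05 s, during which the arm holds its last target. There are 200 camera calls.

## Task

The sliding plate of the gilding cradle has crept, so its bolt hole no longer lines up with the hole of the brass bush in the bar beneath it. Take the red-handled drift, ease it gently down through both holes until its collar is on the plate so that it (and not your gripper) levers the plate into line, then stand the drift back in the wooden block and push the black-knobbed bolt fully home through both holes. Do not force drift or bolt: if it binds, feel which way it wants to go; leave the burnisher in the block and the other things on the bench alone.

Things in the scene. Friction and masses are not known exactly. Their poses are not given: they have to be found in the camera images.
- stand: Grey cradle fixed to the bench: two piers 46 mm high, 170 mm apart along y, free space between them down to the bench, and a dark steel cross bar 60 x 200 mm on them (z 46 to 58 mm). Origin on the bench under its centre, z up. An eccentric bush is locked in the bar (see bar_mid).
- bar_mid (a point): Middle of the cross bar's upper face, 58 mm above the bench, axes of the stand, and centre of the brass eccentric bush (12 mm thick, flush, immovable). The bush's round through hole, 18 mm across, is not tracked: its centre lies 9 mm from this point in an unknown direction, any way round; it shows only as a crescent through the plate's hole.
- top_plate: Aluminium plate 8 mm thick on the bar, 100 mm wide along y, x from -105 to +33 mm; round through hole 18 mm across. Origin: centre of the hole at the upper face, 66 mm above the bench. Slides level along the stand's x and y (11 mm each way; starts within 0.5 mm of centre), takes about 6 N along each, cannot turn, stays put. Carries a gilded frame 60 mm high at x = -52 to -91 mm.
- block: Wooden tool block fixed to the bench, 220 x 56 mm, 62 mm high, origin on the bench under its centre, x along its length, z up. Three upright through holes, 20 mm in diameter, at x = -75, 0 and +75 mm, y = 0, hold the drift, the bolt and the burnisher in any order.
- drift: Tapered steel drift, about 160 g, upright in the block, round about z. Origin under its collar. Above: collar 28 mm across, 6 mm thick, then a red handle 22 mm across up to z = 62 mm. Below: parallel shank 17 mm across to z = -22 mm, then straight taper to a blunt point 5 mm across at z = -58 mm. Contact force on the cradle must stay under 60 N.
- bolt: Plain unthreaded locking bolt, about 120 g, upright in the block. Origin under its flange. Above: flange 28 mm across, 6 mm thick, then a round black knob 29 mm across up to z = 42 mm. Below: shank 16 mm across to z = -31 mm, chamfered to 12 mm at z = -34 mm. Contact force on the cradle must stay under 60 N.
- burnisher: Burnisher with pale wooden handle 18 mm across, up to z = 56 mm above its brass collar, standing in the third hole of the block; origin under its collar. Leave it.
- jar_a: Amber jar with blue lid, 72 mm across, 120 mm high; origin at its base. Leave it.
- jar_b: Clear jar with blue lid, 64 mm across, 100 mm high; origin at its base. Leave it.
- leaf_book: Orange leaf book, 90 x 90 x 14 mm; origin at its underside. Leave it.
- mallet: Wooden-handled hammer lying on the bench; origin near its middle. Leave it.
- flat_brush: Brush lying on the bench; origin near its middle. Leave it.
Things that resemble listed ones, but are neither listed nor needed, are in the scene too. What is shaped like the drift but green is not meant.

How it is judged:
By the outcome, as a careful person would: the job done as asked, in the order asked, and still so for the second after the job is handed in, with the robot touching nothing.
It also fails if it takes over 72 s, if anything falls off the work surface, if the arm or the gripper's body presses on something with over 40 N, if the wrist force passes 120 N, or if a joint passes its speed limit or range.

## Working session

There is one attempt and no reset: what is moved stays moved. The work goes in short steps, Python scripts to look and compute and a tool call to move; the robot and the scene stay as the last step left them, time stands still between calls to the robot, and variables do not carry over. Pictures are saved under pics/ and viewed, at most 10 in all, crops included, and the job is handed in when it is done.

Besides the shell and the picture viewer there is one more tool, called after ">>>" as name(argument=value, ...) on one line, values as JSON. servo_tool: Moves the arm, as the interface text tells. Its arguments: {"type":"object","properties":{"motion":{"type":"array","items":{"type":"array","items":{"type":"number"}}},"squeeze":{"type":"number"}},"required":["motion"]}

```bash
mkdir -p pics
cat > h.py <<'E'
import numpy as np, cv2
from station import ctrl
from scipy.spatial.transform import Rotation as R
def cam(n):
    o=ctrl.get_obs(); c=ctrl.camera(n)
    if n=="wrist":
        T=np.eye(4); T[:3,:3]=R.from_euler('xyz',o['eef_rot']).as_matrix(); T[:3,3]=o['ee_pos']
        c['wc']=T@np.array(c['hand_eye'])
    else: c['wc']=np.linalg.inv(np.array(c['camera_from_world']))
    c['K']=np.array([[c['fx'],0,c['cx']],[0,c['fy'],c['cy']],[0,0,1.]]); c['D']=np.array(c['dist'],float)
    return c
def ray(c,px):
    p=cv2.undistortPoints(np.array(px,float).reshape(-1,1,2),c['K'],c['D']).reshape(-1,2)
    d=np.c_[p[:,0],-p[:,1],-np.ones(len(p))]@c['wc'][:3,:3].T
    return c['wc'][:3,3],d
def onz(c,px,z):
    o,d=ray(c,px); return o+d*((z-o[2])/d[:,2])[:,None]
def proj(c,P):
    P=np.atleast_2d(P); q=(P-c['wc'][:3,3])@c['wc'][:3,:3]; q=q*[1,-1,-1]
    return cv2.projectPoints(q,np.zeros(3),np.zeros(3),c['K'],c['D'])[0].reshape(-1,2)
def save(n,im): cv2.imwrite('pics/'+n,cv2.cvtColor(im,cv2.COLOR_RGB2BGR))
E
python3 - <<'E'
from h import *
o=ctrl.get_obs();print(o)
a=cam('top');b=cam('scene');w=cam('wrist')
np.save('top.npy',a['image'])
save('a.png',np.vstack([np.hstack([cv2.resize(x['image'],(400,300)) for x in (b,w)])]))
save('top.png',cv2.resize(a['image'],(800,600)))
for c in(a,b,w):print(c['wc'].round(3).tolist(),c['fx'],c['D'])
E
```

```text
{'time_s': 0.0, 'qpos': array([ 1.07038548e+00,  3.00452337e-01,  1.52158675e+00,  2.14425437e-05,
        1.32068523e+00, -6.66071287e-02]), 'joint_vel': array([ 0.00010658,  0.00030777,  0.00029962,  0.00097181,  0.0025261 ,
       -0.00029358]), 'tau': array([ 8.16944539e-04, -5.31816816e+01, -3.52743316e+01,  7.08862580e-02,
        2.44090625e-02, -9.33171577e-05]), 'ee_pos': array([0.23116632, 0.49902131, 0.40409409]), 'eef_rot': array([-3.14046489e+00, -9.60441366e-05,  2.70778356e+00]), 'force': array([ 0.00598241, -0.08071312, -0.11402205]), 'moment': array([-0.03228821,  0.07977395, -0.09826028]), 'grip_force': 0.0, 'grip_width': 0.09409103499345967}
[[-0.018, 0.998, -0.066, 0.507], [-1.0, -0.019, -0.016, 0.021], [-0.017, 0.066, 0.998, 1.283], [0.0, 0.0, 0.0, 1.0]] 391.05300453073534 [-0.04369302  0.          0.          0.          0.        ]
[[0.085, -0.826, 0.556, 1.135], [0.996, 0.072, -0.047, -0.013], [-0.001, 0.558, 0.83, 0.877], [0.0, 0.0, 0.0, 1.0]] 368.2206122246674 [-0.03247394  0.          0.          0.          0.        ]
[[0.421, -0.875, -0.237, 0.162], [0.907, 0.406, 0.111, 0.531], [-0.001, -0.262, 0.965, 0.384], [0.0, 0.0, 0.0, 1.0]] 266.41590037226445 [-0.00497524  0.          0.          0.          0.        ]
```

View pics/top.png

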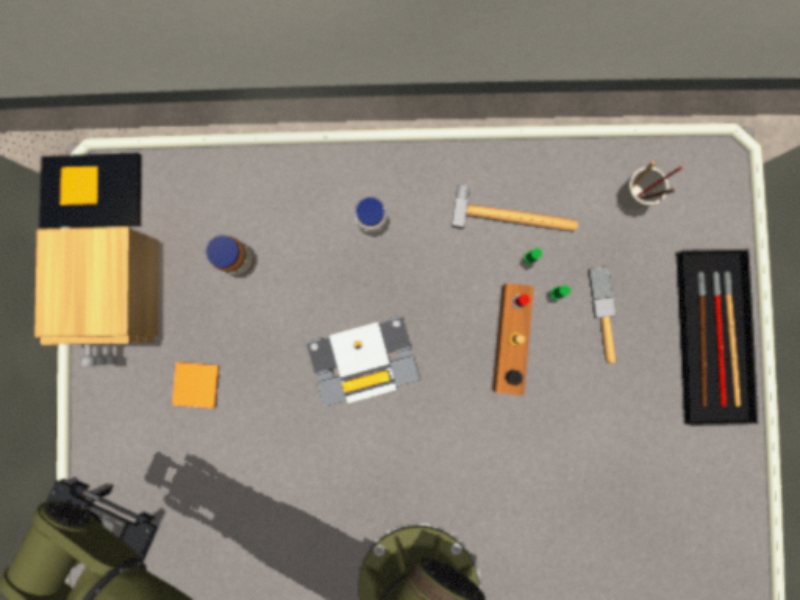

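View pics/a.png

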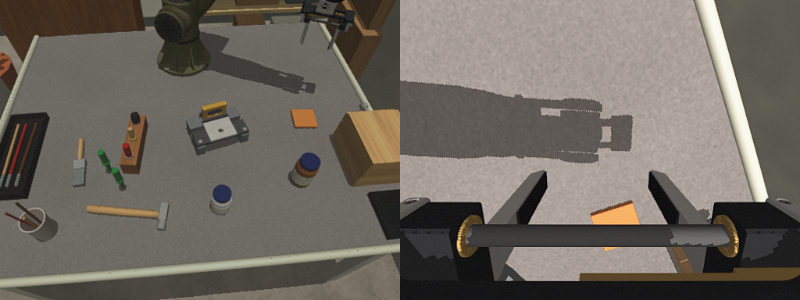

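The top view shows these candidates for the drift:
- a red handle in the block at (524,300)
- green lookalikes standing at (533,257) and (561,292)
- a red brush in the tray at (718,330)

I choose the red one in the block. The black bolt is at (514,378), the burnisher at (518,340) and the plate hole at about (358,345). Next I'll measure these and check one crop.

Run:
```python
from h import *
a=cam('top');b=cam('scene')
s=1.5625
for n,u,z in (('drift',(524,300),.124),('burn',(518,340),.118),('bolt',(514,378),.104),('hole',(358,345),.066)):
    print(n,onz(a,np.array(u)/s,z).round(4))
def blob(c,f,box):
    h=cv2.cvtColor(c['image'],cv2.COLOR_RGB2HSV).astype(int); m=f(h).astype(np.uint8)
    x0,y0,x1,y1=box; k=np.zeros_like(m);k[y0:y1,x0:x1]=m[y0:y1,x0:x1]
    ys,xs=np.nonzero(k);return np.c_[xs,ys]
red=lambda h:((h[...,0]<6)|(h[...,0]>174))&(h[...,1]>180)&(h[...,2]>90)
blk=lambda h:(h[...,2]<50)
wood=lambda h:(h[...,0]>6)&(h[...,0]<16)&(h[...,1]>120)
for n,f,bx,z in(('red',red,(325,180,345,200),.11),('blk',blk,(318,230,340,250),.09)):
    p=blob(a,f,bx);print(n,len(p),p.mean(0),onz(a,p.mean(0),z).round(4))
p=blob(a,wood,(310,175,350,260));r=cv2.minAreaRect(p.astype(np.float32));print(r,onz(a,cv2.boxPoints(r),.055).round(3).tolist())
# stand piers/bar dark + white plate
h=cv2.cvtColor(a['image'],cv2.COLOR_RGB2HSV).astype(int)
p=blob(a,lambda h:(h[...,2]>190)&(h[...,1]<40),(205,200,260,245))
r=cv2.minAreaRect(p.astype(np.float32));print(r,onz(a,cv2.boxPoints(r),.066).round(3).tolist())
A=cv2.resize(a['image'][195:270,185:285],(400,300),interpolation=2);B=cv2.resize(b['image'][130:230,110:190],(400,500),interpolation=2)
B=B[:300];save('c.png',np.hstack([A,B]))
```

```text
drift [[ 0.5768 -0.2129  0.124 ]]
burn [[ 0.5013 -0.2003  0.118 ]]
bolt [[ 0.4287 -0.1931  0.104 ]]
hole [[0.4971 0.1077 0.066 ]]
red 42 [334.5        191.66666667] [[ 0.5787 -0.2132  0.11  ]]
blk 35 [328.11428571 241.02857143] [[ 0.4305 -0.1932  0.09  ]]
((328.216796875, 216.6589813232422), (19.287866592407227, 69.9046859741211), 5.290081024169922) [[0.399, -0.159, 0.055], [0.617, -0.185, 0.055], [0.61, -0.246, 0.055], [0.393, -0.219, 0.055]]
((232.8795928955078, 222.88734436035156), (33.34815216064453, 43.34260177612305), 88.09085083007812) [[0.541, 0.165, 0.066], [0.543, 0.03, 0.066], [0.44, 0.028, 0.066], [0.438, 0.163, 0.066]]
```

View pics/c.png

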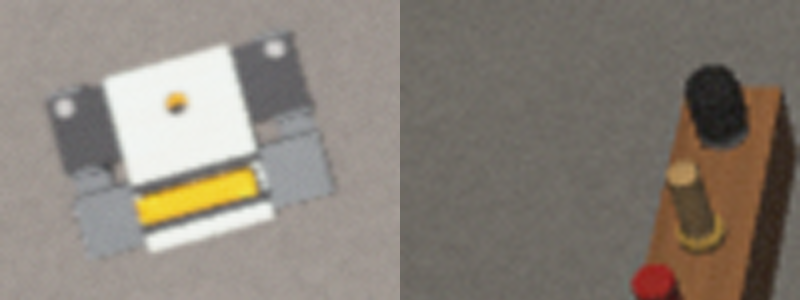

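The crop confirms a red-handled tool, a pale burnisher with a brass collar, and a black knob in the block. The plate hole at (176,103) shows brass on its far (+x) side and is dark on the near side. I'm moving the wrist camera over the hole.

>>> servo_tool(motion=[[0, 33.9, -37.1, 0, 40], [0, 33.9, -37.1, 0, 40], [0, 33.9, -37.1, 0, 40], [0, 33.9, -37.1, 0, 40], [0, 33.9, -37.1, 0, 40], [0, 33.9, -37.1, 0, 40], [0, 33.9, -37.1, 0, 40], [0, 33.9, -37.1, -3, 40], [0, 33.9, -37.1, -10, 40], [0, 33.9, -37.1, -10, 40], [0, 33.9, -37.1, -10, 40], [0, 33.9, -37.1, -10, 40], [0, 33.9, -37.1, -10, 40]], squeeze=40)

```text
time_s: 1.88
ee_pos: [0.5701, 0.1286, 0.3062]
eef_rot: [-3.141, 0.002, -2.877]
force: [0.5, 0.7, 0.0]
grip_width: 0.0939
grip_force: 0.0
```

Run:
```python
from h import *
w=cam('wrist');o=ctrl.get_obs();print(o['time_s'],o['ee_pos'],o['eef_rot'])
import pickle;pickle.dump({k:w[k] for k in('image','wc','K','D')},open('w1.pkl','wb'))
u=proj(w,[.497,.108,.066])[0];print(u, w['wc'][:3,3])
x,y=(u-[40,30]).astype(int);x=max(x,0);y=max(y,0)
C=cv2.resize(w['image'][y:y+60,x:x+80],(400,300),interpolation=2);print(x,y)
save('w1.png',np.hstack([C,cv2.resize(w['image'],(400,300))]))
```

```text
1.925 [0.5700583  0.12850462 0.30595025] [-3.14143388e+00  1.98417204e-03 -2.87662275e+00]
[252.3258072  120.66456682] [0.49634604 0.10827483 0.28596312]
212 90
```

View pics/w1.png

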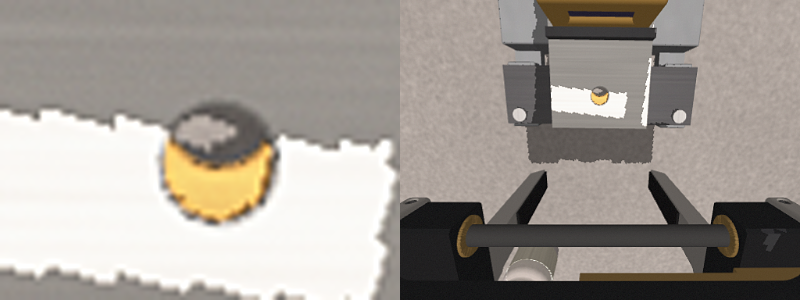

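The wrist crop shows the plate hole centred at about (220,162), with the brass crescent on its lower (+x stand) side. The bush hole's edge arcs through (172,138), (215,168) and (275,148), so the bush hole lies toward the stand's -x. I'll fit both circles.

Run:
```python
from h import *
import pickle
from scipy.optimize import least_squares as L
w=pickle.load(open('w1.pkl','rb'));im=w['image'];h=cv2.cvtColor(im,cv2.COLOR_RGB2HSV).astype(int)
# brass mask in box
br=np.zeros(h.shape[:2],bool);bx=(slice(105,138),slice(238,272));br[bx]=((h[...,0]>10)&(h[...,0]<30)&(h[...,1]>90)&(h[...,2]>120))[bx]
up=[];lo=[]
for c in range(238,272):
    r=np.nonzero(br[:,c])[0]
    if len(r)>1: up.append((c,r[0]-.5));lo.append((c,r[-1]+.5))
print(len(up),up[:3],up[-3:],lo[len(lo)//2])
def fit(P,fr=9.):
    P=P[:,:2]*1e3
    s=L(lambda q:np.hypot(*(P-q).T)-fr,P.mean(0)+[-4,-2],loss='soft_l1',f_scale=.4);return s.x,np.sqrt(np.mean(s.fun**2))
U=onz(w,up[1:-1],.058);Lo=onz(w,lo,.066)
cb,e1=fit(U);cp,e2=fit(Lo);print('bush',cb,e1,'plate',cp,e2)
d=cb-cp;print('offset',d,np.hypot(*d),np.degrees(np.arctan2(d[1],d[0])))
# stand axis: brass/white etc: gilded frame front dark edge -> plate's orientation from plate mask left/right edge
g=cv2.GaussianBlur(cv2.cvtColor(im,cv2.COLOR_RGB2GRAY),(3,3),0)
ed=cv2.Canny(g,60,150);l=cv2.HoughLinesP(ed[0:170,170:340],1,np.pi/360,25,minLineLength=35,maxLineGap=4)
for q in l.reshape(-1,4)[:10]:
    p=onz(w,[(q[0]+170,q[1]),(q[2]+170,q[3])],.062);v=p[1]-p[0];print(q+[170,0,170,0],round(np.degrees(np.arctan2(v[1],v[0])),1))
# whole-hole contour: not-plate pixels (brass or dark)
```

```text
21 [(245, np.float64(118.5)), (246, np.float64(117.5)), (247, np.float64(118.5))] [(263, np.float64(119.5)), (264, np.float64(118.5)), (265, np.float64(118.5))] (255, np.float64(133.5))
bush [489.11155953 108.56119296] 0.39869855035254376 plate [497.36402827 110.36040175] 0.30962978974883165
offset [-8.25246874 -1.79920879] 8.446324204345123 -167.70079787310604
[242  51 317  51] 105.2
[237 164 301 164] 105.1
[218  29 286  29] 105.1
[217  21 298  21] 105.1
[192  97 195 163] 14.5
[317 138 322  76] -166.0
[309 148 315 109] -170.6
[173 133 173  81] -169.3
[215  14 292  14] 105.1
[190  50 241  50] 105.1
```

>>> servo_tool(motion=[[0, 2, 0, 5.4, 0], [0, 8.1, -32.1, 5.4, 0], [0, 8.1, -32.1, 5.4, 0], [0, 8.1, -32.1, 5.4, 0], [0, 8.1, -32.1, 5.4, 0], [0, 8.1, -32.1, 5.4, 0], [0, 8.1, -32.1, 5.4, 0], [0, 8.1, -32.1, 5.4, 0], [0, 8.1, -32.1, 5.4, 0], [0, 8.1, -32.1, 5.4, 0]])

```text
time_s: 3.18
ee_pos: [0.6513, -0.1914, 0.3591]
eef_rot: [-3.141, 0.0, -2.875]
force: [-0.0, -0.8, -0.7]
grip_width: 0.0941
grip_force: 0.0
```

Run:
```python
from h import *
w=cam('wrist');o=ctrl.get_obs();print(o['time_s'],o['ee_pos'],o['eef_rot'])
im=w['image'];h=cv2.cvtColor(im,cv2.COLOR_RGB2HSV).astype(int)
m=(((h[...,0]<8)|(h[...,0]>172))&(h[...,1]>150)&(h[...,2]>60)).astype(np.uint8)
n,l,s,c=cv2.connectedComponentsWithStats(m)
for i in range(1,n):
    if s[i,4]>40:print(s[i],c[i],onz(w,c[i],.124).round(4),onz(w,c[i],.1).round(4))
print(proj(w,[[.578,-.213,.124],[.43,-.193,.104]]))
x,y=proj(w,[[.578,-.213,.124]])[0].astype(int)-[50,75]
y=max(y,0);x=max(x,0)
np.save('w2.npy',im);print(x,y)
save('w2.png',np.hstack([cv2.resize(im[y:y+75,x:x+100],(400,300)),cv2.resize(im,(400,300))]))
```

```text
3.225 [ 0.65126747 -0.19162731  0.35900365] [-3.14141993e+00  2.84925499e-04 -2.87567360e+00]
[239 106  28  29 603] [252.39303483 120.53897181] [[ 0.5777 -0.2121  0.124 ]] [[ 0.5777 -0.2122  0.1   ]]
[[251.19306752 120.66067186]
 [331.76272117 -76.96193562]]
201 45
```

View pics/w2.png

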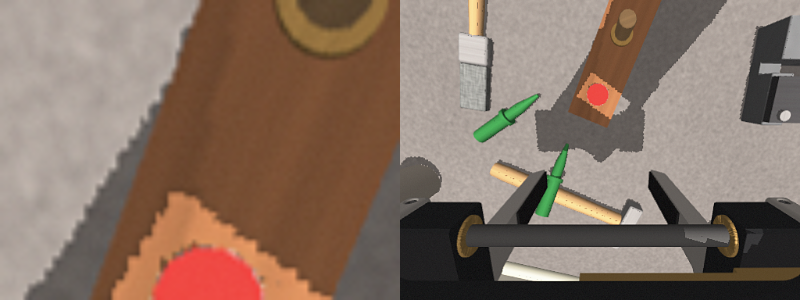

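The view shows the red drift end-on at full-frame (252,120) and the burnisher behind it. The green lookalikes lie loose on the bench. I'm grasping the drift.

>>> servo_tool(motion=[[0, -4, -1, 0, 0], [0, -7.35, -2.05, 0, 0], [0, -7.35, -2.05, -2, 0], [0, -7.35, -2.05, -5, 0], [0, -7.35, -2.05, -8.2, 0], [0, -7.35, -2.05, -8.2, 0], [1, -7.35, -2.05, -8.2, 0], [1, -7.35, -2.05, -8.2, 0], [1, -7.35, -2.05, -8.2, 0], [1, -7.35, -2.05, -8.2, 0], [1, -7.35, -2.05, -8.2, 0], [1, -7.35, -2.05, -8.2, 0]], squeeze=40)

```text
time_s: 4.72
ee_pos: [0.5777, -0.2135, 0.2766]
eef_rot: [3.142, -0.0, -2.877]
force: [-0.6, -0.6, -0.5]
grip_width: 0.0372
grip_force: 0.0
```

>>> servo_tool(motion=[[1, 0, 0, 0, 0], [1, 0, 0, 0, 0], [1, 0, 0, 0, 0], [1, 0, 0, 0, 0]])

```text
time_s: 5.22
ee_pos: [0.5777, -0.2134, 0.2766]
eef_rot: [3.141, -0.0, -2.877]
force: [-0.3, 1.3, 0.0]
grip_width: 0.0217
grip_force: 40.0
```

>>> servo_tool(motion=[[1, 0, 0, 5, 0], [1, 0, 0, 10, 0], [1, 0, 0, 13, 0], [1, -1.5, 5, 13, 0], [1, -3, 10, 13, 0], [1, -4.5, 16, 13, 0], [1, -6, 22, 13, 0], [1, -7.5, 27, 13, 0], [1, -8.2, 31, 13, 0], [1, -8.45, 32.3, 13, 0], [1, -8.45, 32.3, 13, 0], [1, -8.45, 32.3, 10, 0], [1, -8.45, 32.3, 8, 0], [1, -8.45, 32.3, 7.6, 0], [1, -8.45, 32.3, 7.6, 0], [1, -8.45, 32.3, 7.6, 0]])

```text
time_s: 7.22
ee_pos: [0.4934, 0.1092, 0.3535]
eef_rot: [-3.141, 0.001, -2.878]
force: [-0.2, 0.3, -2.2]
grip_width: 0.0212
grip_force: 40.0
```

Run:
```python
from h import *
o=ctrl.get_obs();print(o['time_s'],o['ee_pos'],o['eef_rot'],o['force'],o['moment'],o['grip_width'])
w=cam('wrist');b=cam('scene')
x,y=proj(b,[[.493,.11,.09]])[0].astype(int)
save('w3.png',np.hstack([cv2.resize(b['image'][y-38:y+37,x-50:x+50],(400,300)),cv2.resize(w['image'][80:320,100:420],(400,300))]))
```

```text
7.225 [0.49339301 0.10924817 0.35350614] [-3.14135671e+00  1.31680944e-03 -2.87767023e+00] [-0.23192396  0.34223312 -2.15589366] [-0.01718293  0.02058155 -0.00565179] 0.02122365604592113
```

View pics/w3.png

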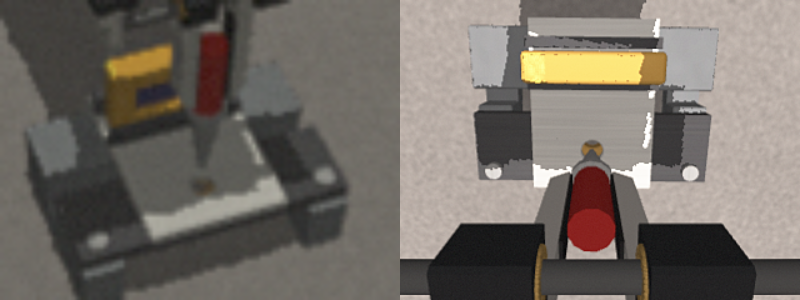

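The scene crop shows the drift upright over the plate hole. In the wrist crop the tip at (592,155) lines up laterally with the hole at (592,148). I'm lowering gently.

>>> servo_tool(motion=[[1, 0, 0, -0.8, 0], [1, 0, 0, -1.4, 0], [1, 0, 0, -1.8, 0], [1, 0, 0, -2.2, 0], [1, 0, 0, -2.4, 0], [1, 0, 0, -2.4, 0]])

```text
time_s: 8.07
ee_pos: [0.4932, 0.1096, 0.3286]
eef_rot: [3.142, -0.0, -2.877]
force: [0.6, 0.5, -2.7]
grip_width: 0.0217
grip_force: 40.0
```

Run:
```python
from h import *
o=ctrl.get_obs();print(o['time_s'],o['ee_pos'],o['force'],o['moment'])
w=cam('wrist')
print(proj(w,[[.4934,.1092,o['ee_pos'][2]-.2726],[.4974,.1104,.066],[.4888,.1085,.058]]))
save('w4.png',cv2.resize(w['image'][170:245,205:305],(600,450)))
```

```text
8.075 [0.4931801  0.1095704  0.32857634] [ 0.61047071  0.53576845 -2.74116032] [ 0.0034066  -0.02625415  0.0009448 ]
[[252.7268529  200.76821645]
 [252.84564189 207.97842735]
 [253.25976072 196.84495966]]
```

View pics/w4.png

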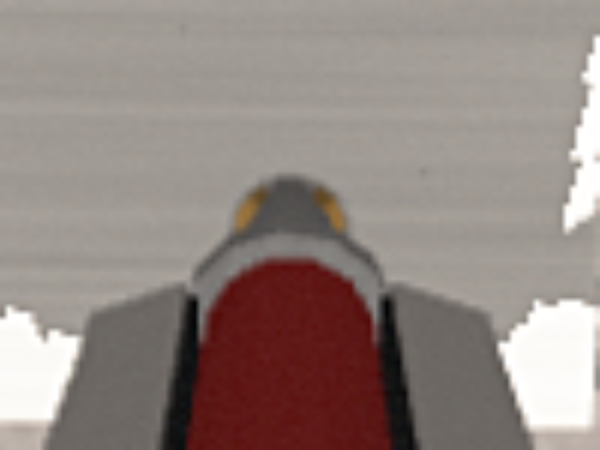

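The crop shows the cone inside the plate hole with brass showing on both sides at (250,212) and (332,208), and there is no contact yet. Next I'll go deeper, then ease toward the bush centre.

>>> servo_tool(motion=[[1, 0, 0, -0.3, 0], [1, 0, 0, -0.6, 0], [1, -0.1, 0, -0.8, 0], [1, -0.2, -0.05, -0.9, 0], [1, -0.3, -0.07, -1.0, 0], [1, -0.35, -0.08, -1.1, 0], [1, -0.4, -0.09, -1.2, 0], [1, -0.4, -0.09, -1.2, 0], [1, -0.4, -0.09, -1.2, 0]])

```text
time_s: 9.25
ee_pos: [0.4897, 0.1088, 0.3176]
eef_rot: [-3.141, 0.004, -2.877]
force: [5.8, 1.1, 3.1]
grip_width: 0.0214
grip_force: 40.0
```

>>> servo_tool(motion=[[1, 0, 0, -0.2, 0], [1, 0, 0, -0.4, 0], [1, 0, 0, -0.6, 0], [1, 0, 0, -0.8, 0], [1, 0, 0, -1.0, 0], [1, 0, 0, -1.0, 0]])

```text
time_s: 10.0
ee_pos: [0.4897, 0.1088, 0.3074]
eef_rot: [-3.141, 0.004, -2.877]
force: [6.5, 1.5, 2.7]
grip_width: 0.0214
grip_force: 40.0
```

>>> servo_tool(motion=[[1, 0, 0, -0.15, 0], [1, 0, 0, -0.3, 0], [1, 0, 0, -0.45, 0], [1, 0, 0, -0.6, 0], [1, 0, 0, -0.7, 0], [1, 0, 0, -0.7, 0]])

```text
time_s: 10.75
ee_pos: [0.4894, 0.1087, 0.3]
eef_rot: [-3.142, 0.002, -2.877]
force: [5.4, 2.1, 2.7]
grip_width: 0.0216
grip_force: 40.0
```

>>> servo_tool(motion=[[1, 0, 0, -0.1, 0], [1, 0, 0, -0.2, 0], [1, 0, 0, -0.3, 0], [1, 0, 0, -0.3, 0]])

```text
time_s: 11.25
ee_pos: [0.4892, 0.1087, 0.2967]
eef_rot: [3.142, 0.001, -2.877]
force: [4.8, 2.6, 2.6]
grip_width: 0.0215
grip_force: 40.0
```

>>> servo_tool(motion=[[1, 0, 0, -0.1, 0], [1, 0, 0, -0.2, 0], [1, 0, 0, -0.3, 0], [1, 0, 0, -0.3, 0]])

```text
time_s: 11.75
ee_pos: [0.4891, 0.1087, 0.2935]
eef_rot: [3.141, -0.0, -2.877]
force: [4.0, 3.0, 1.7]
grip_width: 0.0217
grip_force: 40.0
```

>>> servo_tool(motion=[[1, 0, 0, -0.2, 0], [1, 0, 0, -0.4, 0], [1, 0, 0, -0.6, 0], [1, 0, 0, -0.8, 0], [1, 0, 0, -1.0, 0], [1, 0, 0, -1.1, 0], [1, 0, 0, -1.1, 0]])

```text
time_s: 12.62
ee_pos: [0.4891, 0.1087, 0.2824]
eef_rot: [3.142, -0.0, -2.877]
force: [3.7, 4.1, 2.3]
grip_width: 0.0214
grip_force: 40.0
```

>>> servo_tool(motion=[[1, 0, 0, -0.1, 0], [1, 0, 0, -0.18, 0], [1, 0, 0, -0.22, 0], [1, 0, 0, -0.26, 0], [1, 0, 0, -0.26, 0]])

```text
time_s: 13.25
ee_pos: [0.4892, 0.1087, 0.2803]
eef_rot: [3.142, 0.0, -2.877]
force: [-0.9, 3.2, 8.1]
grip_width: 0.0215
grip_force: 40.0
```

The collar is seated: contact came at the expected height. I'm withdrawing the drift and returning it to its block hole.

>>> servo_tool(motion=[[1, 0, 0, 1, 0], [1, 0, 0, 3, 0], [1, 0, 0, 7, 0], [1, 0, 0, 12.7, 0], [1, 1.5, -5, 12.7, 0], [1, 3, -10, 12.7, 0], [1, 4.5, -16, 12.7, 0], [1, 6, -22, 12.7, 0], [1, 7.5, -27, 12.7, 0], [1, 8.6, -31, 12.7, 0], [1, 8.85, -32.2, 12.7, 0], [1, 8.85, -32.2, 12.7, 0], [1, 8.85, -32.2, 10, 0], [1, 8.85, -32.2, 7, 0], [1, 8.85, -32.2, 5, 0], [1, 8.85, -32.2, 3, 0], [1, 8.85, -32.2, 2, 0], [1, 8.85, -32.2, 2, 0]])

```text
time_s: 15.5
ee_pos: [0.5776, -0.2126, 0.2999]
eef_rot: [3.141, -0.001, -2.876]
force: [0.5, 0.3, -1.5]
grip_width: 0.0215
grip_force: 40.0
```

>>> servo_tool(motion=[[1, 0, 0, -0.8, 0], [1, 0, 0, -1.5, 0], [1, 0, 0, -2.0, 0], [1, 0, 0, -2.25, 0], [1, 0, 0, -2.25, 0], [0, 0, 0, -2.25, 0], [0, 0, 0, -2.25, 0], [0, 0, 0, -2.25, 0], [0, 0, 0, -2.25, 0], [0, 0, 0, -2.25, 0]])

```text
time_s: 16.75
ee_pos: [0.5777, -0.2133, 0.2776]
eef_rot: [-3.142, 0.0, -2.877]
force: [0.2, -0.4, 0.1]
grip_width: 0.0681
grip_force: 0.0
```

>>> servo_tool(motion=[[0, 0, 0, 3, 0], [0, 0, 0, 8.3, 0], [0, -7.4, 4, 8.3, 0], [0, -7.4, 4, 8.3, 0], [0, -7.4, 4, 8.3, 0], [0, -7.4, 4, 8.3, 0], [0, -7.4, 4, 8.3, 0]])

```text
time_s: 17.62
ee_pos: [0.5043, -0.1738, 0.3603]
eef_rot: [3.141, -0.0, -2.877]
force: [0.2, 0.8, -0.5]
grip_width: 0.0939
grip_force: 0.0
```

Run:
```python
from h import *
w=cam('wrist');o=ctrl.get_obs();t=cam('top');print(o['time_s'],o['ee_pos'],o['eef_rot'])
im=w['image'];h=cv2.cvtColor(im,cv2.COLOR_RGB2HSV).astype(int)
u=proj(w,[[.4305,-.1932,.104]])[0];print(u);x,y=u.astype(int)
m=np.zeros(h.shape[:2],np.uint8);m[y-40:y+40,x-40:x+40]=(h[...,2]<60)[y-40:y+40,x-40:x+40]
n,l,s,c=cv2.connectedComponentsWithStats(m)
for i in range(1,n):
    if s[i,4]>60:print(s[i],c[i],onz(w,c[i],.104).round(4),onz(w,c[i],.09).round(4))
a=im[y-45:y+45,x-60:x+60];b=t['image'][170:260,285:405]
save('w5.png',np.hstack([cv2.resize(a,(400,300)),cv2.resize(b,(400,300))]))
```

```text
17.675 [ 0.50420548 -0.17371751  0.36019179] [ 3.14134550e+00 -3.40993176e-04 -2.87742869e+00]
[253.66645111 120.91063388]
[237 101  35  36 526] [253.83840304 118.27946768] [[ 0.4284 -0.1936  0.104 ]] [[ 0.4282 -0.1936  0.09  ]]
```

View pics/w5.png

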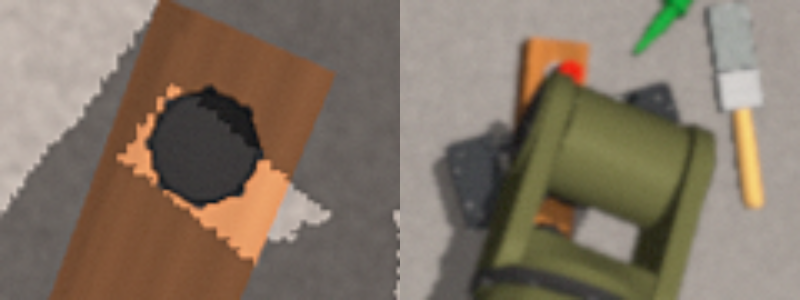

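The left crop shows the black knob at (206,147), and the top view shows the red drift standing back in the block. I'm grasping the bolt.

>>> servo_tool(motion=[[0, -4, -1, 0, 0], [0, -7.48, -1.96, 0, 0], [0, -7.48, -1.96, -2, 0], [0, -7.48, -1.96, -5, 0], [0, -7.48, -1.96, -8, 0], [0, -7.48, -1.96, -9, 0], [1, -7.48, -1.96, -9, 0], [1, -7.48, -1.96, -9, 0], [1, -7.48, -1.96, -9, 0], [1, -7.48, -1.96, -9, 0], [1, -7.48, -1.96, -9, 0], [1, -7.48, -1.96, -9, 0], [1, -7.48, -1.96, -9, 0], [1, -7.48, -1.96, -9, 0], [1, -7.48, -1.96, -9, 0]], squeeze=40)

```text
time_s: 19.6
ee_pos: [0.4289, -0.193, 0.2706]
eef_rot: [-3.142, 0.0, -2.877]
force: [0.7, -0.7, 0.9]
grip_width: 0.0285
grip_force: 40.0
```

>>> servo_tool(motion=[[1, 0, 0, 4, 0], [1, 0, 0, 9, 0], [1, 0, 0, 12, 0], [1, 2, 5, 12, 0], [1, 4, 10, 12, 0], [1, 5, 16, 12, 0], [1, 6, 22, 12, 0], [1, 6, 27, 12, 0], [1, 6.03, 29.5, 12, 0], [1, 6.03, 30.17, 12, 0], [1, 6.03, 30.17, 12, 0], [1, 6.03, 30.17, 9, 0], [1, 6.03, 30.17, 6, 0], [1, 6.03, 30.17, 4.6, 0], [1, 6.03, 30.17, 4.6, 0], [1, 6.03, 30.17, 4.6, 0]])

```text
time_s: 21.6
ee_pos: [0.4895, 0.1085, 0.3176]
eef_rot: [-3.141, 0.002, -2.878]
force: [-1.0, -0.7, -0.4]
grip_width: 0.0284
grip_force: 40.0
```

Run:
```python
from h import *
o=ctrl.get_obs();print(o['time_s'],o['ee_pos'],o['force'])
w=cam('wrist');b=cam('scene')
x,y=proj(b,[[.49,.11,.08]])[0].astype(int)
save('w6.png',np.hstack([cv2.resize(b['image'][y-38:y+37,x-50:x+50],(400,300)),cv2.resize(w['image'][140:260,180:340],(400,300))]))
```

```text
21.6 [0.48945724 0.10852208 0.31764176] [-0.97709857 -0.69454319 -0.37147634]
```

View pics/w6.png

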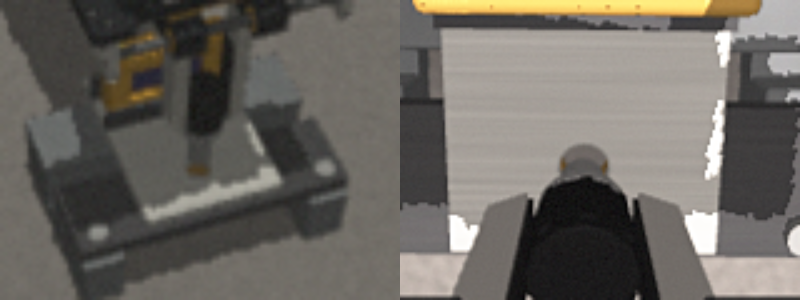

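The wrist crop shows the bolt shank entering the outline of the hole at (583,165), with brass visible symmetrically on both sides. I'm lowering gently.

>>> servo_tool(motion=[[1, 0, 0, -0.5, 0], [1, 0, 0, -0.8, 0], [1, 0, 0, -1.0, 0], [1, 0, 0, -1.2, 0], [1, 0, 0, -1.3, 0], [1, 0, 0, -1.3, 0]])

```text
time_s: 22.45
ee_pos: [0.4892, 0.1088, 0.3035]
eef_rot: [3.142, -0.0, -2.877]
force: [-0.4, -1.0, -0.2]
grip_width: 0.0284
grip_force: 40.0
```

>>> servo_tool(motion=[[1, 0, 0, -0.15, 0], [1, 0, 0, -0.3, 0], [1, 0, 0, -0.45, 0], [1, 0, 0, -0.6, 0], [1, 0, 0, -0.7, 0], [1, 0, 0, -0.7, 0]])

```text
time_s: 23.2
ee_pos: [0.4892, 0.1087, 0.2965]
eef_rot: [-3.142, -0.0, -2.877]
force: [0.3, 0.2, -0.6]
grip_width: 0.0283
grip_force: 40.0
```

>>> servo_tool(motion=[[1, 0, 0, -0.25, 0], [1, 0, 0, -0.5, 0], [1, 0, 0, -0.75, 0], [1, 0, 0, -1.0, 0], [1, 0, 0, -1.25, 0], [1, 0, 0, -1.5, 0], [1, 0, 0, -1.7, 0], [1, 0, 0, -1.9, 0], [1, 0, 0, -2.0, 0], [1, 0, 0, -2.0, 0]])

```text
time_s: 24.45
ee_pos: [0.4892, 0.1088, 0.2765]
eef_rot: [-3.142, -0.0, -2.877]
force: [0.7, -1.1, 0.5]
grip_width: 0.028
grip_force: 40.0
```

>>> servo_tool(motion=[[1, 0, 0, -0.1, 0], [1, 0, 0, -0.15, 0], [1, 0, 0, -0.2, 0], [1, 0, 0, -0.23, 0], [1, 0, 0, -0.26, 0], [1, 0, 0, -0.26, 0]])

```text
time_s: 25.2
ee_pos: [0.4892, 0.1087, 0.2744]
eef_rot: [-3.142, 0.0, -2.877]
force: [-3.9, -0.9, 6.7]
grip_width: 0.0285
grip_force: 40.0
```

>>> servo_tool(motion=[[1, 0, 0, -0.05, 0], [1, 0, 0, -0.05, 0], [0, 0, 0, 0, 0], [0, 0, 0, 0, 0], [0, 0, 0, 0, 0], [0, 0, 0, 0, 0], [0, 0, 0, 0, 0], [0, 0, 0, 3, 0], [0, 0, 0, 8, 0], [0, 0, 0, 12, 0], [0, 7.5, 2, 12, 0], [0, 7.5, 2, 12, 0], [0, 7.5, 2, 12, 0], [0, 7.5, 2, 12, 0]])

```text
time_s: 26.95
ee_pos: [0.5636, 0.1286, 0.3939]
eef_rot: [3.142, -0.0, -2.877]
force: [-0.2, 0.3, -1.2]
grip_width: 0.094
grip_force: 0.0
```

Run:
```python
from h import *
o=ctrl.get_obs();print(o['time_s'],o['ee_pos'],o['force'],o['grip_width'])
w=cam('wrist');b=cam('scene');t=cam('top')
A=b['image'][100:250,90:290]
x,y=proj(w,[[.489,.109,.1]])[0].astype(int)
save('w7.png',np.hstack([cv2.resize(A,(400,300)),cv2.resize(w['image'][max(y-60,0):y+60,x-80:x+80],(400,300))]))
```

```text
26.95 [0.5636122  0.12861926 0.39386779] [-0.24814212  0.34827491 -1.15642509] 0.09403899224301056
```

View pics/w7.png

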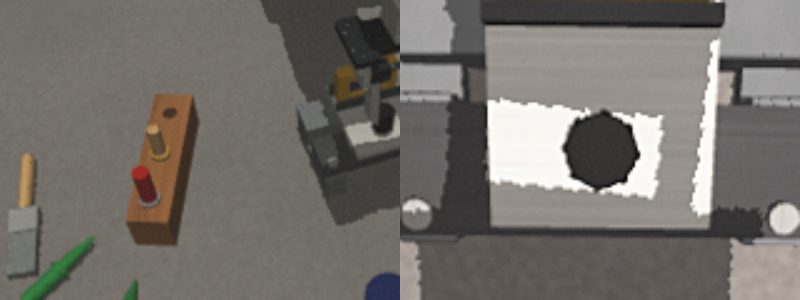

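The drift is standing fully in the block at (145,185), and the bolt is upright and seated in the plate at (600,150). The gripper is clear, so I'm handing in.

```bash
python3 -c "
from station import ctrl;print(ctrl.hand_in())"
```

```text
the job is handed in; nothing more can be done
None
```

The drift levered the plate into line and is back in the block, the bolt is fully home through both holes, and the job is handed in at about 27 s; the highest wrist force I read was about 8 N.

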